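# Scoop the sample tubes out of the rinse tray

## Robot

A 7-joint arm with a two-finger parallel gripper is mounted at the origin on the work surface. World frame = base frame: x ahead of the robot, y to its left, z up, the work surface at z = 0. Lengths are in mm, angles in degrees, forces in N, time in s.
With the tool pointing down it reaches from about 425 to 925 mm from the base axis. Payload 6.8 kg.
Tool frame: the origin (TCP) lies on the centre line of the jaws, within the pads' length; the fingertips stand 14 mm ahead of it and the grasp point (between the pads) lies 5 mm behind it; z points along the fingers, y is the line along which they close (so a half turn about z gives the same grasp; the last joint's range is limited). The gripper opens to 88 mm and grips with 3 to 60 N. Pads are 20 mm wide; open, the fingers measure 115 mm over their backs; the gripper's body (75 mm by 178 mm) begins 61 mm behind the grasp point.
Start: joints at [-81.022, 27.33, 1.283, 89.118, -0.659, 63.558, -4.761], TCP at [176.654, 651.491, 236.664] pointing down, gripper open.
Joint ranges: [-169.35, 169.35], [-19.33, 120.38], [-80.79, 83.38], [13.8, 139.57], [-78.32, 258.32], [9.67, 109.79], [-169.56, 169.56]. Speed limits (degrees/s): [136.94, 136.94, 180, 180, 180, 180, 180].

## Interface

Orientations are given as a 3x3 rotation matrix whose columns are the frame's x, y, z axes.
In Python, from bench import robot gives the robot as it stands.
- The arm moves only by the shell command python3 drive.py 'ROWS' [OPENING] [FORCE]. ROWS is 1 to 10 rows, one to a line, with the numbers parted by spaces; each row has 6 numbers: dx, dy, dz in mm, then a rotation vector rx, ry, rz in degrees; each row is the pose to reach, as a shift and turn from the pose commanded when the command began, along the tool's axes at that moment; what a row does not reach only later rows make up. A row lasts 1/8 s, in which the tool goes at most 62.5 mm and 10.7 degrees, less where a joint would pass 70% of its speed; a pose out of reach is approached as far as the arm can. OPENING is the finger opening in mm, set as the command begins (- or left out keeps the last). The fingers move at their own pace and stop on an object; FORCE is the grip in N (left out, the last holds). Time passes only in rows, so rows that do not move let the fingers close. It prints the time, the measured TCP pose, the force, the opening and the grip force at its end. Input that does not fit is refused with a message, and nothing moves.
- robot.get_obs(): the state, without advancing time (a new reading comes with each control period).
- robot.read_camera(name): name is "scene" or "top"; returns a dict with "image" (420x560x3 uint8, red, green, blue), "vertical_fov" (degrees; the focal length in pixels is half the picture's height over the tangent of half this angle, whatever the lens; pixels are square), "cx", "cy" (the principal point, pixels), "position" and "orientation" of the camera in the world. Camera axes: x right, y down, z forward; pixel columns grow to the right and rows downward; lengths in mm; the calibration is good to about 2 mm. A picture is of the moment at which its call begins. There is no depth.
- robot.sign_off(): hands the job in; it is judged then, once.
The state is a dict: "clock": time; "joint_pos": joint angles; "joint_vel": joint speeds; "joint_efforts": joint torques, N m; "tool_pos": TCP position; "tcp_rot": TCP orientation; "force": force on the tool from outside, world axes, zero at the start; "moment": the same for the moment, N m; "finger_gap": finger opening in mm; "grip_force": force on a finger pad.
Only numpy, scipy, OpenCV 4.12 (cv2) and the standard library are available. Lean on these libraries where they do the work, as an engineer would, in place of code of your own. Each camera call takes 0.05 s, during which the arm holds its last target. There are 200 camera calls.

## Task

Pick up the slotted scoop by its grip bar and use it to lift both capped sample tubes out of the white tray, letting the loose red caps drop through the slots so that all four stay in the tray, then tip the tubes gently, from low down, into the blue dish. Do not touch the tubes or caps with the fingers, do not ram the tray with the scoop, and leave the other things on the bench alone. Finish with the scoop standing level back on its green mat, let go.

Things in the scene. Friction and masses are not known exactly. Their poses are not given: they have to be found in the camera images.
- tray: White rinse tray, fixed. Origin: centre of the underside, on the bench. Inner floor 300 (x) by 155 mm (y), 4 mm above the origin; walls 4 mm thick. Side walls (+-y) 45 mm high, -x end only a lip 18 mm high, +x end a sloping wall (see tray_end). Tubes and caps start on the floor between x = -14 mm and the sloping wall; the floor nearer the lip is bare.
- tray_end (a point): Foot of the tray's sloping end wall: middle of the line where it meets the inner floor, at x = 150, z = 4 mm in the tray's frame (axes as the tray). From there the wall leans outward (+x) at 65 degrees to the floor, up to 59 mm high.
- dish: Blue open dish, fixed, 200 (x) by 180 (y) by 60 mm high, walls 4 mm. Origin: centre of the underside, on the bench.
- mat: Flat green mat, fixed, 160 (x) by 150 (y) by 3 mm: the scoop's place. Origin: centre of the underside.
- scoop: Loose slotted steel scoop, black grip bar on top, about 220 g. Origin: centre of the underside; x points to the open nose, z up. Floor: five 5 mm round rods along x at y = 0, +-26, +-52 mm (21 mm slots), x = -60 to free tips at +60. Back wall x = -62, side walls y = +-58 (x = -64 to 26), 32 mm high, 4 thick; 120 mm wide. Starts level on the mat, nose roughly away from the robot.
- scoop_grip (a point): Middle of the scoop's grip bar, at x = -12, y = 0, z = 92 mm in the scoop's frame. Bar: x from -64 to 40, 20 mm wide in y, 24 mm high, carried by a rod at the back and a rod hoop from the side walls at x = 24 to 39. Pinch it across y, from above. A hard push on the nose can turn the bar in the fingers.
- scoop_nose (a point): Middle rod's tip: x = 60, y = 0, z = 2.5 mm in the scoop's frame. Slid along the tray floor against the sloping wall, the rods wedge under the tubes at about 10 N. A cap caught between a rod tip and the wall stops the scoop about 15 mm short: back off and shift about 10 mm sideways.
- tube_a: Capped sample tube, white with an orange cap, a round cylinder 34 mm in diameter and 80 mm long, about 35 g; origin at its middle, x along its length towards the cap. Lies on the tray floor at the start, roughly across the tray; rolls easily when pushed along the tray. Too big for the scoop's slots.
- tube_b: Capped sample tube, white with an orange cap, a round cylinder 34 mm in diameter and 80 mm long, about 35 g; origin at its middle, x along its length towards the cap. Lies on the tray floor at the start, roughly across the tray; rolls easily when pushed along the tray. Too big for the scoop's slots.
- cap0: Loose red cap, a disc 15 mm in diameter and 11 mm high, about 10 g; origin at its middle, z along its axis. Starts flat on the tray floor. Falls through the scoop's slots in any attitude.
- cap1: Loose red cap, a disc 15 mm in diameter and 11 mm high, about 10 g; origin at its middle, z along its axis. Starts flat on the tray floor. Falls through the scoop's slots in any attitude.
- cap2: Loose red cap, a disc 15 mm in diameter and 11 mm high, about 10 g; origin at its middle, z along its axis. Starts flat on the tray floor. Falls through the scoop's slots in any attitude.
- cap3: Loose red cap, a disc 15 mm in diameter and 11 mm high, about 10 g; origin at its middle, z along its axis. Starts flat on the tray floor. Falls through the scoop's slots in any attitude.
- stain: Bystander: small amber bottle, 44 mm in diameter, 85 mm high, loose, standing beyond the mat. Origin: centre of its underside. Leave it alone.
- marker: Bystander: marker pen 130 mm long, 17 mm in diameter, loose, lying beyond the mat. Origin: on the bench under its middle; x along its length. Leave it alone.

How it is judged (in metres and radians):
On the way, in this order (a step that is already met when the one before it is completed fails the run):
1. a tube rides on the scoop, lifted clear of the tray (((x of tube_a in the frame of scoop between -0.062 and 0.062 m and y of tube_a in the frame of scoop between -0.057 and 0.057 m and z of tube_a in the frame of scoop between 0.005 and 0.06 m and height (world z) of tube_a above 0.07 m) or (x of tube_b in the frame of scoop between -0.062 and 0.062 m and y of tube_b in the frame of scoop between -0.057 and 0.057 m and z of tube_b in the frame of scoop between 0.005 and 0.06 m and height (world z) of tube_b above 0.07 m))), for 0.2 s.
2. both tubes lie in the dish and all four caps are still in the tray (x of tube_a in the frame of dish between -0.096 and 0.096 m and y of tube_a in the frame of dish between -0.086 and 0.086 m and z of each of tube_a, tube_b in the frame of dish below 0.06 m and x of tube_b in the frame of dish between -0.096 and 0.096 m and y of tube_b in the frame of dish between -0.086 and 0.086 m and x of cap0 in the frame of tray between -0.175 and 0.175 m and y of cap0 in the frame of tray between -0.078 and 0.078 m and z of each of cap0, cap1, cap2, cap3 in the frame of tray below 0.045 m and x of cap1 in the frame of tray between -0.175 and 0.175 m and y of cap1 in the frame of tray between -0.078 and 0.078 m and x of cap2 in the frame of tray between -0.175 and 0.175 m and y of cap2 in the frame of tray between -0.078 and 0.078 m and x of cap3 in the frame of tray between -0.175 and 0.175 m and y of cap3 in the frame of tray between -0.078 and 0.078 m), for 0.2 s.
At the end, for the whole second after the job is handed in: Both tubes are inside the dish (centres between its walls and under 60 mm above its underside), all four caps are in the tray (below 45 mm), the scoop stands level (within 0.12 rad) on the mat, its centre within 50 mm of the mat's centre, and tubes and scoop are at rest (all of step 2 and horizontal distance between scoop and mat below 0.05 m and angle between scoop's own z axis and vertical below 0.12 rad and height (world z) of scoop below 0.012 m and linear speed of each of tube_a, tube_b, scoop below 0.02 m/s); the robot touches nothing.
It fails at once if the fingers touch a tube or a cap (contact force between the fingers and tube_a above 0.5 N or contact force between the fingers and tube_b above 0.5 N or contact force between the fingers and cap0 above 0.5 N or contact force between the fingers and cap1 above 0.5 N or contact force between the fingers and cap2 above 0.5 N or contact force between the fingers and cap3 above 0.5 N).
It fails at once if the scoop rams the tray (over 120 N) (contact force between scoop and tray above 120 N).
It fails at once if a tube is flung or dropped from a height (faster than 1.7 m/s) (linear speed of any of tube_a, tube_b above 1.7 m/s).
It fails at once if the bottle or the marker is moved by more than 30 mm (distance of any of stain, marker from where it was at the start of the episode above 0.03 m).
It also fails if it takes over 67 s, if anything falls off the work surface, if the arm or the gripper's body presses on something with over 40 N, if the wrist force passes 120 N, or if a joint passes its speed limit or range.

## Working session

There is one attempt and no reset: what is moved stays moved. The work goes in short steps, Python scripts to look and compute and a shell command to move; the robot and the scene stay as the last step left them, time stands still between calls to the robot, and variables do not carry over. Pictures are saved under pics/ and viewed, at most 10 in all, crops included, and the job is handed in when it is done.

```bash
ls; mkdir -p pics; python3 - <<'E'
from bench import robot
import cv2,numpy as np
o=robot.get_obs()
print(o['clock'],o['tool_pos'],np.round(o['tcp_rot'],3).tolist(),o['finger_gap'])
for n in ['scene','top']:
    c=robot.read_camera(n); cv2.imwrite(f'pics/{n}0.png',c['image'][:,:,::-1])
    print(n,{k:(np.round(v,3).tolist()) for k,v in c.items() if k!='image'})
E
```

```text
bench.py
drive.py
pics
0.0 [176.51754068 650.90485259 235.69183303] [[-0.965, 0.262, -0.0], [0.262, 0.965, -0.002], [-0.0, -0.002, -1.0]] 87.46315116182566
scene {'vertical_fov': 47.941, 'cx': 275.832, 'cy': 203.678, 'position': [1151.155, 513.223, 809.068], 'orientation': [[-0.678, 0.515, -0.524], [0.735, 0.459, -0.499], [-0.016, -0.724, -0.69]]}
top {'vertical_fov': 54.807, 'cx': 282.061, 'cy': 213.379, 'position': [543.374, -31.39, 938.92], 'orientation': [[0.028, -0.998, 0.055], [-1.0, -0.027, 0.012], [-0.011, -0.056, -0.998]]}
```

View pics/scene0.png

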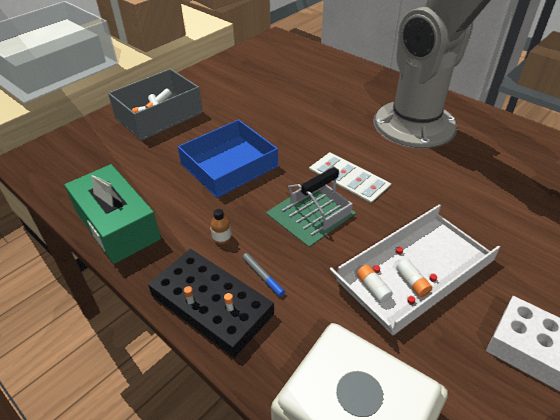

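View pics/top0.png

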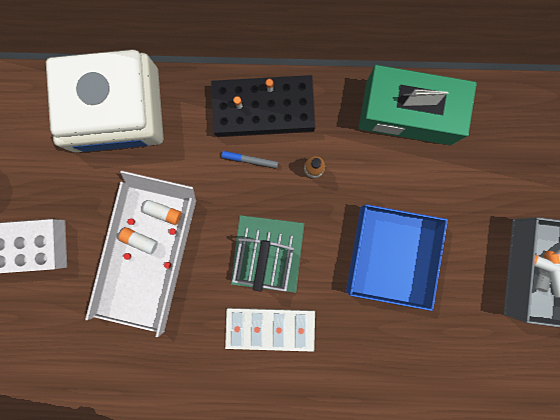

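The scene and top views show the tray at top-view (140,255), the scoop on its mat at (265,255), the dish at (398,258), the bottle at (315,167) and the pen at (250,160). The tubes are at (161,212) and (138,240), with caps at (131,222), (172,232), (127,256) and (167,265). I'll enlarge both views to pick points accurately.

```bash
cat > h.py <<'E'
from bench import robot
import cv2,numpy as np
from scipy.optimize import least_squares
def cam(n):
    c=robot.read_camera(n); c['f']=210/np.tan(np.radians(c['vertical_fov']/2)); return c
def proj(c,P):
    q=(np.atleast_2d(P)-np.array(c['position']))@np.array(c['orientation'])
    return np.c_[c['f']*q[:,0]/q[:,2]+c['cx'],c['f']*q[:,1]/q[:,2]+c['cy']]
def ray(c,uv):
    return np.array(c['orientation'])@np.array([(uv[0]-c['cx'])/c['f'],(uv[1]-c['cy'])/c['f'],1])
def onz(c,uv,z):
    d=ray(c,uv); p=np.array(c['position']); return p+d*(z-p[2])/d[2]
def tri(c1,u1,c2,u2):
    d1,d2=ray(c1,u1),ray(c2,u2);p1,p2=np.array(c1['position']),np.array(c2['position'])
    s=np.linalg.lstsq(np.c_[d1,-d2],p2-p1,rcond=None)[0]
    a,b=p1+d1*s[0],p2+d2*s[1]; return (a+b)/2,np.linalg.norm(a-b)
def Rz(a): a=np.radians(a); return np.array([[np.cos(a),-np.sin(a),0],[np.sin(a),np.cos(a),0],[0,0,1]])
E
python3 - <<'E'
import cv2,numpy as np
t=cv2.imread('pics/top0.png'); s=cv2.imread('pics/scene0.png')
a=np.hstack([t[160:345,80:205],t[160:345,220:345]])
cv2.imwrite('pics/topz.png',cv2.resize(a,None,fx=3.2,fy=3.2,interpolation=cv2.INTER_CUBIC))
cv2.imwrite('pics/scenez.png',cv2.resize(s[145:335,260:505],None,fx=3.15,fy=3.15,interpolation=cv2.INTER_CUBIC))
E
```

```text
(no output)
```

View pics/topz.png

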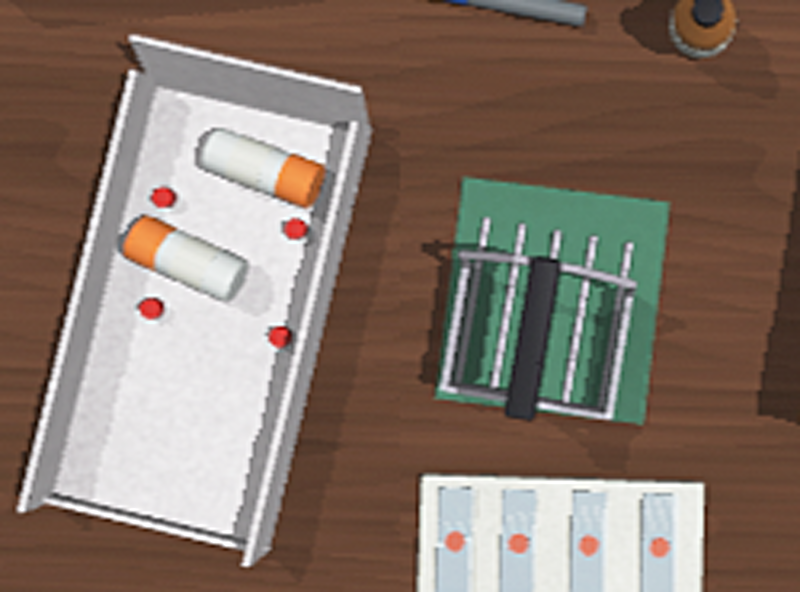

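View pics/scenez.png

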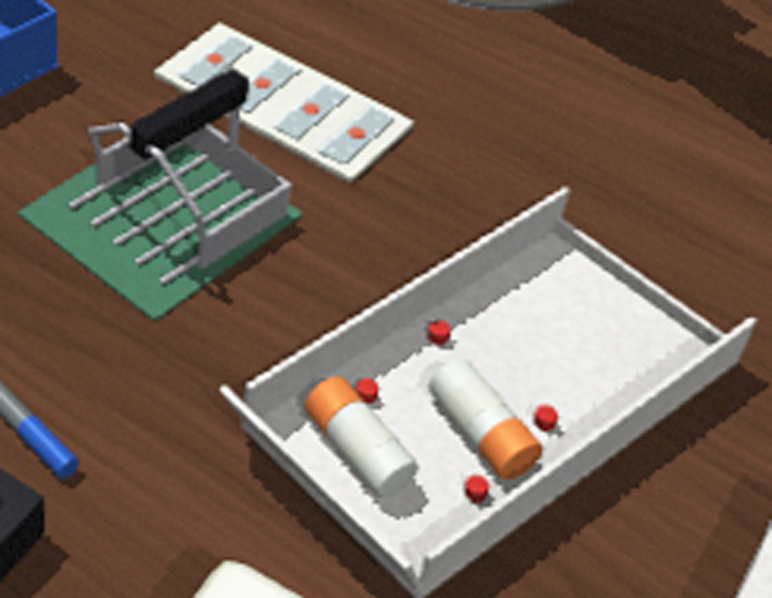

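Picks from the zooms, as zoomed pixels:
- **Rod tips, top:** (487,218) to (629,243)
- **Rod tips, scene:** (165,281) to (73,205)
- **Mat corners, top:** (463,178), (668,203), (643,425), (436,398)
- **Tray foot, left:** (155,88)
- **Lip corners:** (20,512) and (268,562)
- **Tubes:** (262,167) and (184,258)

Next I'll fit the poses.

```bash
cat > fit.py <<'E'
from h import *
T,S=cam('top'),cam('scene')
tl=lambda x,y:(80+(x+.5)/3.2-.5,160+(y+.5)/3.2-.5)
tr=lambda x,y:(220+(x-400+.5)/3.2-.5,160+(y+.5)/3.2-.5)
sz=lambda x,y:(260+(x+.5)/3.15-.5,145+(y+.5)/3.15-.5)
def fit(name,obs,x0,free=4):
    def res(p):
        R=Rz(p[3]); r=[]
        for c,m,uv in obs: r.append(proj(c,R@np.array(m)+p[:3])[0]-uv)
        return np.array(r)
    s=least_squares(lambda p:res(p).ravel(),x0,loss='soft_l1')
    print(name,np.round(s.x,1)); print(np.round(res(s.x),1).tolist()); return s.x
tips=[52,26,0,-26,-52]
o=[(T,(60,y,2.5),tr(*q)) for y,q in zip(tips,[(487,218),(521,226),(557,233),(593,238),(629,243)])]
o+=[(S,(60,y,2.5),sz(*q)) for y,q in zip(tips,[(165,281),(140,261),(118,241),(95,222),(73,205)])]
o+=[(T,(-64,60,32),tr(440,391)),(T,(-64,-60,32),tr(612,418)),(S,(-64,60,32),sz(290,181)),
 (T,(40,0,104),tr(545,260)),(S,(40,-10,104),sz(133,128)),(S,(-64,10,104),sz(247,85))]
sc=fit('scoop',o,[500,-20,3,0])
o=[(T,(80,75,3),tr(463,178)),(T,(80,-75,3),tr(668,203)),(T,(-80,-75,3),tr(643,425)),(T,(-80,75,3),tr(436,398)),
 (S,(80,-75,3),sz(20,213)),(S,(80,75,3),sz(155,318)),(S,(-80,75,3),sz(300,213))]
fit('mat',o,[500,-20,0,0])
o=[(T,(150,77.5,4),tl(155,88)),(T,(-150,77.5,4),tl(55,494)),(T,(-154,81.5,45),tl(20,512)),(T,(-154,-81.5,45),tl(268,552)),
 (T,(178,81.5,59),tl(130,37)),(T,(178,-81.5,59),tl(362,90)),(S,(-154,-81.5,45),sz(568,188)),(S,(-154,81.5,45),sz(755,320)),(S,(178,-81.5,59),sz(222,389)),(S,(-150,-77.5,4),sz(560,250))]
tray=fit('tray',o,[550,220,0,-12])
o=[(T,(100,90,60),(365,206)),(T,(100,-90,60),(447,219)),(T,(-100,-90,60),(437,309)),(T,(-100,90,60),(350,297)),
 (S,(-100,-90,60),(238,122)),(S,(-100,90,60),(278,157)),(S,(100,90,60),(218,172)),(S,(100,-90,60),(179,153))]
fit('dish',o,[540,-280,0,-5])
L=lambda p:np.round(Rz(-tray[3])@(p-tray[:3]),1)
for n,q,z in [('t1',(262,167),21),('t2',(184,258),21),('c',(163,197),10),('c',(295,230),10),('c',(151,308),10),('c',(279,337),10)]:
    print(n,L(onz(T,tl(*q),z)))
for n,q,z in [('t1',(360,433),21),('t2',(486,418),21),('c',(367,391),10),('c',(440,331),10),('c',(545,417),10),('c',(477,488),10)]:
    print('S',n,L(onz(S,sz(*q),z)))
print('grip',Rz(sc[3])@[-12,0,92]+sc[:3])
for q in [(200,150),(322,185),(125,235),(245,282)]: print('ends',L(onz(T,tl(*q),21)))
print('bottle',tri(T,(315,162),S,(218,212)))
E
python3 fit.py
```

```text
scoop [492.3  17.4   1.3  -7.7]
[[-0.3, 0.5], [0.2, -0.2], [0.1, -0.6], [-0.1, -0.3], [-0.2, -0.1], [-0.5, 0.2], [-0.1, 0.3], [-0.4, 0.6], [-0.3, 0.7], [-0.3, 0.4], [0.3, 0.7], [-0.1, 1.1], [1.0, 0.5], [0.1, 0.1], [-0.8, -1.4], [2.0, -2.7]]
mat [501.9  11.1  -2.6  -5.3]
[[0.3, -0.0], [0.4, -0.1], [0.0, -0.3], [-0.0, 0.2], [-0.4, -0.3], [0.3, 0.4], [1.0, -0.0]]
tray [484.9 293.3  -2.8 -11.3]
[[0.5, 0.0], [0.1, -0.2], [0.2, -0.9], [-5.5, 3.6], [-0.0, 0.2], [-0.8, -0.0], [-1.2, 0.3], [0.1, 0.8], [0.6, -0.1], [-2.3, -5.3]]
dish [ 502.2 -279.1  -18.4   -7.3]
[[-0.6, 0.8], [-1.7, 0.3], [-3.9, 0.8], [1.3, -0.2], [-0.5, 0.3], [-0.3, -6.1], [-2.1, 11.3], [-1.3, -2.9]]
t1 [111.2 -17.7  23.8]
t2 [36.1 21.  23.8]
c [74.2 50.3 12.8]
c [ 72.4 -48.2  12.8]
c [-4.9 39.4 12.8]
c [ -4.4 -55.2  12.8]
S t1 [110.9 -20.9  23.8]
S t2 [36.3 19.6 23.8]
S c [ 75.3 -48.5  12.8]
S c [ -3.6 -56.2  12.8]
S c [-3.6 37.8 12.8]
S c [74.9 49.6 12.8]
grip [480.43510713  19.0103331   93.27443611]
ends [113.2  28.4  23.8]
ends [108.3 -62.5  23.8]
ends [42.6 65.9 23.8]
ends [ 29.3 -25.4  23.8]
bottle (array([702.82989827, -88.6663537 ,  83.01965885]), np.float64(1.3290912082842776))
```

```bash
cat > go.py <<'E'
# python3 go.py tcp|scoop|tray|dish x y z yaw pitch : shift+turn in tool axes for a pose (scoop origin pose in world / tray / dish frame)
import sys,json,os
from h import *
from scipy.spatial.transform import Rotation as Ro
FR={'tray':((484.9,293.3,0),-11.3),'dish':((500,-279,0),-7.3),'scoop':((0,0,0),0),'tcp':((0,0,0),0)}
def R0(yaw,p): return Rz(yaw)@Ro.from_euler('y',-p,degrees=True).as_matrix()
G=np.diag([-1.,1,-1]); g=np.array(json.load(open('g.json')) if os.path.exists('g.json') else [-12,0,87.])
if __name__=='__main__':
    m=sys.argv[1]; x,y,z,yaw,p=map(float,sys.argv[2:7]); o=robot.get_obs()
    O,a=FR[m]; P=Rz(a)@[x,y,z]+O; R=R0(yaw+a,p)
    if m!='tcp': P=P+R@g
    t,C=np.array(o['tool_pos']),np.array(o['tcp_rot'])
    if m!='tcp':
        Rs=C@G; so=t-Rs@g
        print('scoop now in frame',np.round(Rz(-a)@(so-O),1))
    print('t',round(o['clock'],2),'tcp',np.round(t,1),'->',np.round(P,1),'rad',round(np.hypot(*P[:2])),'F',np.round(o['force'],1),'gap',round(o['finger_gap'],1))
    print('shift',np.round(C.T@(P-t),1),'rot',np.round(Ro.from_matrix(C.T@R@G).as_rotvec(degrees=True),1))
E
python3 go.py tcp 480.4 19 150 -7.7 0; python3 go.py tcp 480.4 19 90 -7.7 0
python3 - <<'E'
from fit import *
o=[(T,(100,90,60),(365,206)),(T,(100,-90,60),(447,219)),(T,(-100,-90,60),(437,309)),(T,(-100,90,60),(350,297))]
fit('dish top',o,[540,-280,-2,-5])
i=S['image'].astype(int); m=((i[:,:,2]>90)&(i[:,:,2]>1.7*i[:,:,0])&(i[:,:,2]>1.3*i[:,:,1])).astype(np.uint8)
for c,n in ((T,'T'),(S,'S')):
    i=c['image'].astype(int); m=((i[:,:,2]>70)&(i[:,:,2]>1.7*i[:,:,0])&(i[:,:,2]>1.3*i[:,:,1])).astype(np.uint8)
    k=max(cv2.findContours(m,0,1)[0],key=cv2.contourArea); print(n,cv2.approxPolyDP(cv2.convexHull(k),3,True)[:,0].tolist())
E
```

```text
t 0.2 tcp [176.6 651.2 236.1] -> [480.4  19.  150. ] rad 481 F [0.  0.4 0.2] gap 87.5
shift [-458.7 -530.5   86.7] rot [-0.1 -0.  -7.5]
t 0.2 tcp [176.6 651.2 236.1] -> [480.4  19.   90. ] rad 481 F [0.  0.4 0.2] gap 87.5
shift [-458.7 -530.5  146.7] rot [-0.1 -0.  -7.5]
scoop [492.3  17.4   1.3  -7.7]
[[-0.3, 0.5], [0.2, -0.2], [0.1, -0.6], [-0.1, -0.3], [-0.2, -0.1], [-0.5, 0.2], [-0.1, 0.3], [-0.4, 0.6], [-0.3, 0.7], [-0.3, 0.4], [0.3, 0.7], [-0.1, 1.1], [1.0, 0.5], [0.1, 0.1], [-0.8, -1.4], [2.0, -2.7]]
mat [501.9  11.1  -2.6  -5.3]
[[0.3, -0.0], [0.4, -0.1], [0.0, -0.3], [-0.0, 0.2], [-0.4, -0.3], [0.3, 0.4], [1.0, -0.0]]
tray [484.9 293.3  -2.8 -11.3]
[[0.5, 0.0], [0.1, -0.2], [0.2, -0.9], [-5.5, 3.6], [-0.0, 0.2], [-0.8, -0.0], [-1.2, 0.3], [0.1, 0.8], [0.6, -0.1], [-2.3, -5.3]]
dish [ 502.2 -279.1  -18.4   -7.3]
[[-0.6, 0.8], [-1.7, 0.3], [-3.9, 0.8], [1.3, -0.2], [-0.5, 0.3], [-0.3, -6.1], [-2.1, 11.3], [-1.3, -2.9]]
t1 [111.2 -17.7  23.8]
t2 [36.1 21.  23.8]
c [74.2 50.3 12.8]
c [ 72.4 -48.2  12.8]
c [-4.9 39.4 12.8]
c [ -4.4 -55.2  12.8]
S t1 [110.9 -20.9  23.8]
S t2 [36.3 19.6 23.8]
S c [ 75.3 -48.5  12.8]
S c [ -3.6 -56.2  12.8]
S c [-3.6 37.8 12.8]
S c [74.9 49.6 12.8]
grip [480.43510713  19.0103331   93.27443611]
ends [113.2  28.4  23.8]
ends [108.3 -62.5  23.8]
ends [42.6 65.9 23.8]
ends [ 29.3 -25.4  23.8]
bottle (array([702.82989827, -88.6663537 ,  83.01965885]), np.float64(1.3290912082842776))
dish top [ 503.7 -278.6   -6.5   -7. ]
[[-0.0, -0.2], [-0.0, -0.9], [-1.9, 0.9], [2.1, 0.1]]
T [[361, 206], [447, 219], [432, 310], [354, 296], [346, 291]]
S [[238, 119], [277, 148], [277, 166], [217, 197], [181, 163], [178, 146]]
```

```bash
python3 drive.py '-40 -45 0 0 0 0
-80 -90 0 0 0 0
-120 -137 20 0 0 -2
-160 -183 30 0 0 -3
-200 -230 40 0 0 -4
-240 -276 50 0 0 -5
-280 -322 60 0 0 -6
-320 -370 70 0 0 -7
-360 -416 80 0 0 -7.5
-400 -462 87 0 0 -7.5' 88 && python3 drive.py '-30 -40 0 0 0 0
-57 -66 0 0 0 0
-59 -68 0 0 0 0'; python3 go.py tcp 480.4 19 90 -7.7 0
```

```text
clock: 1.55
tool_pos: [442.5, 99.2, 149.7]
tcp_rot: [[-0.991, 0.133, 0.001], [0.133, 0.991, 0.0], [-0.001, 0.001, -1.0]]
force: [1.0, 0.5, -0.1]
finger_gap: 87.7
grip_force: 0.0
clock: 1.92
tool_pos: [492.6, 23.1, 149.9]
tcp_rot: [[-0.99, 0.138, 0.001], [0.138, 0.99, -0.001], [-0.001, -0.001, -1.0]]
force: [-1.4, 0.8, -0.1]
finger_gap: 87.9
grip_force: 0.0
t 1.93 tcp [492.6  23.1 149.9] -> [480.4  19.   90. ] rad 481 F [-1.4  0.8 -0.1] gap 87.9
shift [11.6 -5.7 59.9] rot [-0.   0.1 -0.2]
```

```bash
python3 drive.py '11.6 -5.7 0 0 0 0
11.6 -5.7 20 0 0 0
11.6 -5.7 45 0 0 0
11.6 -5.7 60 0 0 0
11.6 -5.7 60 0 0 0' && python3 drive.py '0 0 0 0 0 0
0 0 0 0 0 0
0 0 0 0 0 0
0 0 0 0 0 0
0 0 0 0 0 0
0 0 0 0 0 0' 5 60;  python3 go.py tcp 480.4 19 90 -7.7 0
```

```text
clock: 2.55
tool_pos: [477.4, 22.1, 88.9]
tcp_rot: [[-0.991, 0.132, -0.003], [0.132, 0.991, -0.0], [0.003, -0.001, -1.0]]
force: [-0.2, 0.7, -0.2]
finger_gap: 87.8
grip_force: 0.0
clock: 3.3
tool_pos: [478.9, 21.5, 89.6]
tcp_rot: [[-0.991, 0.134, -0.0], [0.134, 0.991, 0.0], [0.0, 0.0, -1.0]]
force: [-0.4, 0.9, -0.7]
finger_gap: 31.1
grip_force: 0.0
t 3.3 tcp [478.9  21.5  89.6] -> [480.4  19.   90. ] rad 481 F [-0.4  0.9 -0.7] gap 31.1
shift [-1.8 -2.3 -0.4] rot [ 0. -0.  0.]
```

```bash
python3 drive.py '0 0 0 0 0 0
0 0 0 0 0 0
0 0 0 0 0 0' && python3 drive.py '0 0 -20 0 0 0
0 0 -40 0 0 0
0 0 -40 0 0 0'
python3 - <<'E'
from h import *
T,S=cam('top'),cam('scene')
a=np.hstack([cv2.resize(T['image'][190:330,200:340],None,fx=2.8,fy=2.8),cv2.resize(S['image'][120:260,240:380],None,fx=2.8,fy=2.8)])
cv2.imwrite('pics/lift.png',a[:,:,::-1])
E
```

```text
clock: 3.68
tool_pos: [479.0, 21.3, 89.7]
tcp_rot: [[-0.991, 0.134, 0.0], [0.134, 0.991, -0.0], [-0.0, -0.0, -1.0]]
force: [-0.2, -0.5, 0.1]
finger_gap: 20.0
grip_force: 60.0
clock: 4.05
tool_pos: [479.6, 21.9, 130.4]
tcp_rot: [[-0.991, 0.133, 0.002], [0.133, 0.991, 0.001], [-0.002, 0.001, -1.0]]
force: [0.2, -0.5, -2.3]
finger_gap: 20.1
grip_force: 60.0
```

View pics/lift.png

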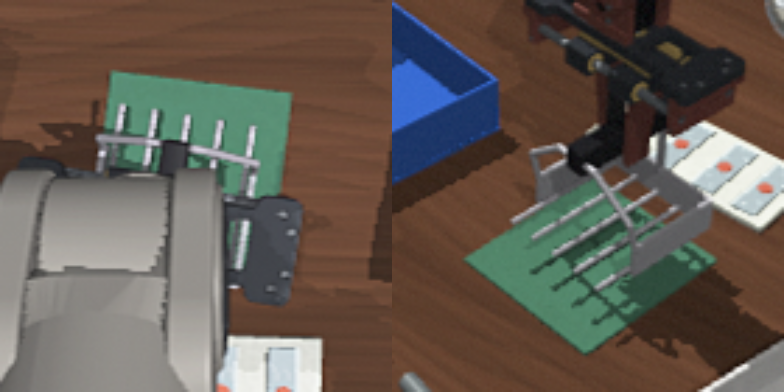

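The scoop hangs level in the fingers; its tips are at crop pixels (122,108) to (251,130). I'll check the in-hand offset against them.

```bash
python3 - <<'E'
from go import *
T=cam('top'); o=robot.get_obs(); t,C=np.array(o['tool_pos']),np.array(o['tcp_rot'])
z=t[2]-86.7+2.5-2.5
P=[onz(T,(200+(x+.5)/2.8-.5,190+(y+.5)/2.8-.5),z) for x,y in [(122,108),(154,115),(186,120),(219,125),(251,130)]]
L=[(C@G).T@(p-t) for p in P]; print(np.round(L,1))
json.dump([-13.7,0,86.7],open('g.json','w'))
E
python3 go.py tray -70 0 100 0 0;python3 go.py tray -70 0 8 0 0
```

```text
[[ 73.3  53.1 -86.6]
 [ 71.9  27.2 -86.6]
 [ 72.1   1.5 -86.6]
 [ 72.4 -24.8 -86.6]
 [ 72.6 -50.4 -86.6]]
scoop now in frame [  60.3 -266.9   42.1]
t 4.2 tcp [478.2  21.6 128.8] -> [402.8 309.7 186.7] rad 508 F [ 0.7  0.  -2. ] gap 19.7
shift [113.2 275.4 -57.8] rot [-0.  -0.1  3.6]
scoop now in frame [  60.3 -266.9   42.1]
t 4.2 tcp [478.2  21.6 128.8] -> [402.8 309.7  94.7] rad 508 F [ 0.7  0.  -2. ] gap 19.7
shift [113.1 275.5  34.2] rot [-0.  -0.1  3.6]
```

```bash
echo '[-12.7,-1.3,86.7]' > g.json; python3 go.py tray -77 3 90 0 0
```

```text
scoop now in frame [  59.2 -265.6   42.1]
t 4.2 tcp [478.2  21.6 128.8] -> [397.3 312.5 176.7] rad 505 F [ 0.7  0.  -2. ] gap 19.7
shift [119.1 277.5 -47.8] rot [-0.  -0.1  3.6]
```

```bash
python3 drive.py '0 0 -30 0 0 0
12 28 -48 0 0 0
30 70 -48 0 0 1
50 116 -48 0 0 2
70 163 -48 0 0 3
90 209 -48 0 0 3.6
105 245 -48 0 0 3.6
115 268 -48 0 0 3.6
119 277.5 -48 0 0 3.6
119 277.5 -48 0 0 3.6' && python3 drive.py '0 0 0 0 0 0
0 0 0 0 0 0'; python3 go.py tray -77 3 10 0 -1.5; python3 - <<'E'
from h import *
cv2.imwrite('pics/over.png',np.hstack([cv2.resize(cam(n)['image'][a:a+190,b:b+190],None,fx=2.1,fy=2.1) for n,a,b in (('top',160,60),('scene',150,320))])[:,:,::-1])
E
```

```text
clock: 5.45
tool_pos: [397.8, 312.1, 177.0]
tcp_rot: [[-0.981, 0.195, -0.001], [0.195, 0.981, -0.001], [0.001, -0.001, -1.0]]
force: [-0.0, -0.6, -2.0]
finger_gap: 19.4
grip_force: 60.0
clock: 5.7
tool_pos: [398.5, 311.3, 177.6]
tcp_rot: [[-0.98, 0.197, -0.0], [0.197, 0.98, -0.0], [-0.0, -0.0, -1.0]]
force: [1.0, -0.5, -2.5]
finger_gap: 20.0
grip_force: 60.0
scoop now in frame [-75.5   1.9  90.9]
t 5.7 tcp [398.5 311.3 177.6] -> [399.5 312.1  97. ] rad 507 F [ 1.  -0.5 -2.5] gap 20.0
shift [-0.8  1.  80.6] rot [-0.   1.5 -0.1]
```

View pics/over.png

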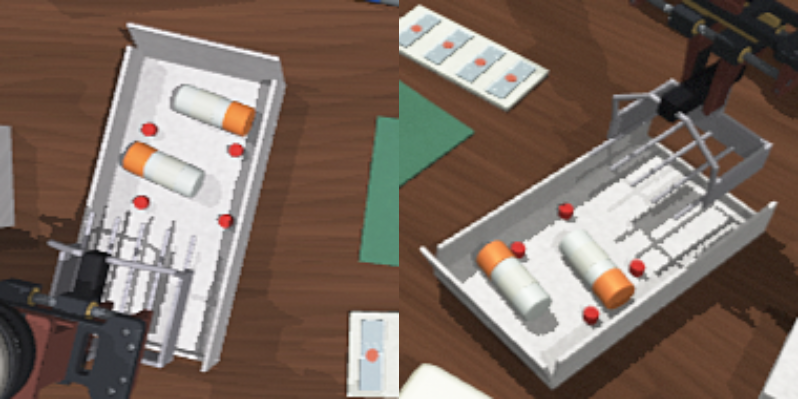

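The scoop hangs over the bare end of the tray with its tips at about (90,210) to (193,238) in the left crop. Tubes and caps haven't moved. Now I'll lower it.

```bash
python3 drive.py '-1 1 20 0 0 0
-1 1 45 0 1 0
-1 1 65 0 1.5 0
-1 1 77 0 1.5 0
-1 1 80.6 0 1.5 0'; python3 go.py tray -77 3 4.5 0 -1.5;  python3 - <<'E'
from go import *
o=robot.get_obs(); t,C=np.array(o['tool_pos']),np.array(o['tcp_rot'])@G
T=cam('top')
im=T['image'].copy()
for y in (52,26,0,-26,-52):
    for u in proj(T,C@(np.array([60,y,2.5])-g)+t-[0,0,2.5]): cv2.circle(im,tuple(int(v*8) for v in u),8,(255,0,255),1,shift=3)
cv2.imwrite('pics/in.png',cv2.resize(im[160:345,80:230],None,fx=3,fy=3)[:,:,::-1])
E
```

```text
clock: 6.42
tool_pos: [399.0, 313.0, 96.4]
tcp_rot: [[-0.98, 0.196, -0.026], [0.196, 0.981, 0.004], [0.027, -0.001, -1.0]]
force: [0.1, -0.2, -1.6]
finger_gap: 19.5
grip_force: 60.0
scoop now in frame [-77.7   3.7   9.4]
t 6.42 tcp [399.  313.   96.4] -> [399.5 312.1  91.5] rad 507 F [ 0.1 -0.2 -1.6] gap 19.5
shift [-0.8 -0.8  4.9] rot [-0. -0.  0.]
```

View pics/in.png

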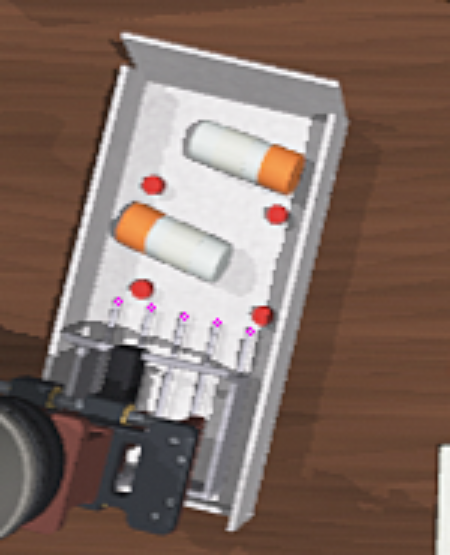

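```bash
python3 drive.py '-0.8 0 2.5 0 0 0
-0.8 0 4.5 0 0 0
-0.8 0 4.5 0 0 0'; python3 go.py tray -45 4 5 0 -1.5; python3 go.py tray -45 13 5 0 -1.5
```

```text
clock: 6.85
tool_pos: [399.9, 313.2, 92.7]
tcp_rot: [[-0.98, 0.195, -0.025], [0.195, 0.981, 0.005], [0.026, 0.0, -1.0]]
force: [0.2, -0.3, -2.6]
finger_gap: 19.7
grip_force: 60.0
scoop now in frame [-76.8   4.2   5.7]
t 6.85 tcp [399.9 313.2  92.7] -> [431.1 306.8  92. ] rad 529 F [ 0.2 -0.3 -2.6] gap 19.7
shift [-31.8  -0.2  -0.1] rot [0. 0. 0.]
scoop now in frame [-76.8   4.2   5.7]
t 6.85 tcp [399.9 313.2  92.7] -> [432.8 315.6  92. ] rad 536 F [ 0.2 -0.3 -2.6] gap 19.7
shift [-31.8   8.8  -0.1] rot [0. 0. 0.]
```

```bash
python3 drive.py '-8 0 0 0 0 0
-16 0 0 0 0 0
-24 0 0 0 0 0
-32 0 0 0 0 0
-32 3 0 0 0 0
-32 6 0 0 0 0
-32 9 0 0 0 0
-32 9 0 0 0 0'; python3 go.py tray 0 13 5 0 -1.5; python3 go.py tray 60 13 5 0 -1.5; python3 - <<'E'
from h import *
cv2.imwrite('pics/in2.png',cv2.resize(cam('top')['image'][160:345,80:230],None,fx=3,fy=3)[:,:,::-1])
E
```

```text
clock: 7.85
tool_pos: [434.0, 314.5, 91.9]
tcp_rot: [[-0.98, 0.197, -0.025], [0.197, 0.98, 0.004], [0.025, -0.001, -1.0]]
force: [-2.2, -3.6, 5.6]
finger_gap: 19.7
grip_force: 60.0
scoop now in frame [-43.6  12.    5. ]
t 7.85 tcp [434.  314.5  91.9] -> [477.  306.8  92. ] rad 567 F [-2.2 -3.6  5.6] gap 19.7
shift [-43.6   1.   -1.2] rot [-0.1  0.  -0.1]
scoop now in frame [-43.6  12.    5. ]
t 7.85 tcp [434.  314.5  91.9] -> [535.8 295.1  92. ] rad 612 F [-2.2 -3.6  5.6] gap 19.7
shift [-103.6    1.    -2.7] rot [-0.1  0.  -0.1]
```

```bash
cat > det.py <<'E'
from go import *
def det():
    O,a=FR['tray']
    for n in ('top','scene'):
        c=cam(n); h=cv2.cvtColor(np.ascontiguousarray(c['image']),cv2.COLOR_RGB2HSV)
        H,Sa,V=[h[:,:,i].astype(int) for i in range(3)]
        for nm,m,z in (('red',((H<5)|(H>174))&(Sa>170)&(V>90),7.5),('orange',(H>=7)&(H<17)&(Sa>180)&(V>130),19)):
            k,_,st,ce=cv2.connectedComponentsWithStats(m.astype(np.uint8))
            q=[(np.round(Rz(-a)@(onz(c,ce[i],z)-O),0)[:2].astype(int).tolist(),int(st[i,4])) for i in range(1,k) if st[i,4]>5]
            print(n,nm,[x for x in q if abs(x[0][0])<230 and abs(x[0][1])<100])
if __name__=='__main__': det()
E
python3 drive.py '-5 0 0 0 0 0
-10 0 0 0 0 0
-15 0 0 0 0 0
-20 0 -0.5 0 0 0
-25 0 -0.5 0 0 0
-30 0 -0.5 0 0 0
-35 0 -1 0 0 0
-40 0 -1 0 0 0
-44 0 -1 0 0 0
-44 0 -1 0 0 0'; python3 go.py tray 60 13 5 0 -1.5; python3 det.py
```

```text
clock: 9.15
tool_pos: [474.7, 309.5, 92.4]
tcp_rot: [[-0.981, 0.194, -0.028], [0.193, 0.981, 0.008], [0.029, 0.002, -1.0]]
force: [-7.4, 1.7, 10.2]
finger_gap: 19.7
grip_force: 60.0
scoop now in frame [-3.  15.4  5.3]
t 9.15 tcp [474.7 309.5  92.4] -> [535.8 295.1  92. ] rad 612 F [-7.4  1.7 10.2] gap 19.7
shift [-62.7  -2.3  -1.5] rot [ 0.1 -0.1  0.1]
top red [([92, 52], 32), ([73, -48], 28), ([-2, -57], 29)]
top orange [([108, -47], 78), ([81, 49], 27), ([58, 51], 26)]
scene red [([72, -50], 33), ([0, 48], 19), ([90, 48], 39)]
scene orange [([120, -51], 22), ([81, 38], 15), ([65, 54], 32)]
```

```bash
python3 drive.py '-5 -1 -0.5 0 0 0
-10 -2 -0.7 0 0 0
-15 -3 -1 0 0 0
-20 -3 -1 0 0 0
-25 -3 -1 0 0 0
-30 -3 -1.2 0 0 0
-35 -3 -1.2 0 0 0
-40 -3 -1.5 0 0 0
-40 -3 -1.5 0 0 0'; python3 go.py tray 70 12 5 0 -1.5; python3 det.py
```

```text
clock: 10.38
tool_pos: [514.7, 296.6, 92.3]
tcp_rot: [[-0.98, 0.195, -0.026], [0.195, 0.981, 0.006], [0.027, 0.0, -1.0]]
force: [-6.3, 1.6, 9.1]
finger_gap: 19.7
grip_force: 60.0
scoop now in frame [39.  10.4  5.3]
t 10.38 tcp [514.7 296.6  92.3] -> [545.4 292.1  92. ] rad 619 F [-6.3  1.6  9.1] gap 19.7
shift [-31.    1.7  -0.6] rot [ 0.  -0.1  0. ]
top red [([132, 48], 30), ([77, -51], 28), ([-2, -57], 26)]
top orange [([138, -51], 70), ([121, 45], 25), ([96, 48], 22)]
scene red [([76, -53], 36), ([-3, 47], 15), ([130, 45], 44)]
scene orange [([149, -55], 19), ([117, 28], 9), ([110, 49], 57)]
```

```bash
python3 drive.py '-4 1 0 0 0 0
-8 1 0 0 0 0
-12 1 -0.3 0 0 0
-16 1 -0.3 0 0 0
-20 1 -0.5 0 0 0
-24 1 -0.5 0 0 0
-28 1 -0.6 0 0 0
-31 1 -0.6 0 0 0'; python3 go.py tray 88 12 5 0 -1.5; python3 det.py
```

```text
clock: 11.48
tool_pos: [543.5, 292.1, 92.5]
tcp_rot: [[-0.98, 0.195, -0.03], [0.195, 0.981, 0.006], [0.031, -0.0, -1.0]]
force: [-14.9, 1.7, 18.9]
finger_gap: 20.0
grip_force: 60.0
scoop now in frame [67.7 11.6  5.5]
t 11.47 tcp [543.5 292.1  92.5] -> [563.1 288.6  92. ] rad 633 F [-14.9   1.7  18.9] gap 20.0
shift [-19.9   0.3  -0.1] rot [-0.  -0.3  0.1]
top red [([131, 47], 31), ([94, -56], 29), ([-2, -57], 26)]
top orange [([140, -50], 79), ([120, 50], 30), ([101, 59], 9)]
scene red [([94, -59], 27), ([14, 47], 20), ([131, 46], 43)]
scene orange [([150, -54], 17), ([102, 46], 74), ([117, 34], 18)]
```

```bash
python3 drive.py '-3 0 -0.8 0 0 0
-6 0 -1 0 0 0
-9 0 -1 0 0 0
-12 0 -1 0 0 0
-15 0 -1 0 0 0
-18 0 -1 0 0 0
-20 0 -1 0 0 0'; python3 go.py tray 88 12 5 0 -1.5; python3 det.py;  python3 - <<'E'
from h import *
cv2.imwrite('pics/wall.png',np.hstack([cv2.resize(cam(n)['image'][a:a+190,b:b+190],None,fx=2.1,fy=2.1) for n,a,b in (('top',140,60),('scene',180,310))])[:,:,::-1])
E
```

```text
clock: 12.45
tool_pos: [563.8, 287.6, 92.5]
tcp_rot: [[-0.98, 0.195, -0.029], [0.195, 0.981, 0.005], [0.029, -0.001, -1.0]]
force: [-8.3, 1.6, 10.7]
finger_gap: 19.7
grip_force: 60.0
scoop now in frame [88.7 11.1  5.5]
t 12.45 tcp [563.8 287.6  92.5] -> [563.1 288.6  92. ] rad 633 F [-8.3  1.6 10.7] gap 19.7
shift [0.9 0.9 0.5] rot [-0.  -0.2  0. ]
top red [([136, 50], 7), ([94, -55], 25), ([-2, -57], 25)]
top orange [([142, -49], 80), ([123, 58], 6)]
scene red [([36, 48], 23), ([131, 46], 46)]
scene orange [([151, -57], 13), ([97, 34], 11), ([113, 31], 18), ([118, 49], 25)]
```

View pics/wall.png

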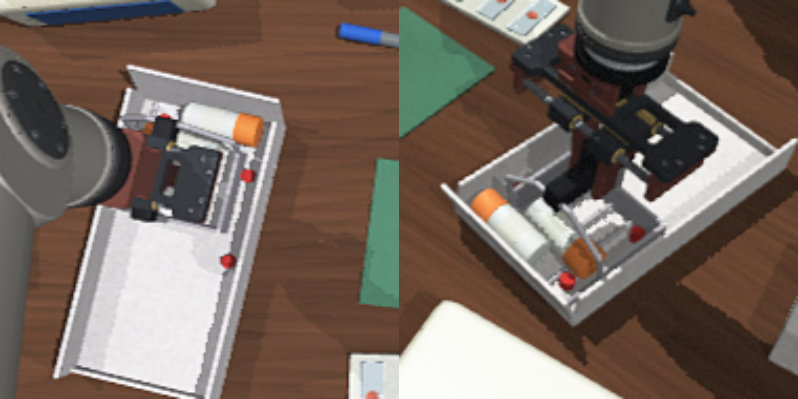

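Nose is at x≈149 mm, right at the wall foot. Both tubes lie on the rods under and ahead of the grip bar, the cap of tube_a is at (248,130), and the caps are on the floor at (248,175), (228,261) and near (165,118). Now I'll pitch the nose up about the rear edge.

```bash
for a in "88 9 3" "90 14 8" "91 18.5 12" "91 23 16" "90 28 20"; do set -- $a; python3 go.py tray $1 11 $2 0 $3 | tail -1; done
```

```text
shift [ 8.1 -0.1 -2.2] rot [-0.  -4.6  0. ]
shift [13.6 -0.1 -5.3] rot [-0.  -9.6  0. ]
shift [18.5 -0.1 -7.7] rot [ -0.  -13.6   0. ]
shift [24.2 -0.1 -9.7] rot [ -0.  -17.6   0. ]
shift [ 30.7  -0.1 -11.8] rot [ -0.  -21.6   0. ]
```

```bash
python3 drive.py '4 0 -1.2 0 -2.3 0
8 0 -2.5 0 -4.6 0
11 0 -4 0 -7.2 0
13.6 0 -5.5 0 -9.6 0
18.5 0 -8 0 -13.6 0
24.2 0 -10 0 -17.6 0
30.7 0 -12 0 -21.6 0
30.7 0 -12 0 -21.6 0'; python3 go.py tray 84 11 60 0 20;python3 go.py tray 80 8 100 0 20; python3 det.py;  python3 - <<'E'
from h import *
cv2.imwrite('pics/tilt.png',np.hstack([cv2.resize(cam(n)['image'][a:a+190,b:b+190],None,fx=2.1,fy=2.1) for n,a,b in (('top',140,60),('scene',180,310))])[:,:,::-1])
E
```

```text
clock: 13.65
tool_pos: [533.7, 293.2, 103.9]
tcp_rot: [[-0.922, 0.193, 0.336], [0.18, 0.981, -0.069], [-0.343, -0.003, -0.939]]
force: [-0.6, 0.8, -2.8]
finger_gap: 19.8
grip_force: 60.0
scoop now in frame [89.5 10.6 26.8]
t 13.65 tcp [533.7 293.2 103.9] -> [528.4 294.5 137.1] rad 605 F [-0.6  0.8 -2.8] gap 19.8
shift [ -6.2   0.2 -33.1] rot [-0.1  0.   0.2]
scoop now in frame [89.5 10.6 26.8]
t 13.65 tcp [533.7 293.2 103.9] -> [523.9 292.3 177.1] rad 600 F [-0.6  0.8 -2.8] gap 19.8
shift [-16.2  -2.9 -72. ] rot [-0.1  0.   0.2]
top red [([135, 46], 6), ([94, -57], 24), ([-2, -57], 25)]
top orange [([125, -39], 105), ([53, 68], 9)]
scene red [([132, 46], 43)]
scene orange [([110, -75], 33), ([31, 41], 86)]
```

View pics/tilt.png

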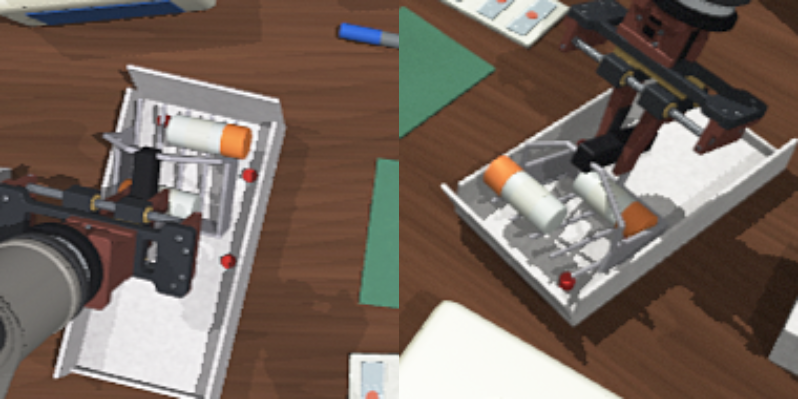

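Both tubes ride on the scoop: tube_b is rolled back, and tube_a sits across the front against the end of the side wall at (210,137). The caps stay on the floor at (567,281) in the right crop. I'll lift slowly.

```bash
python3 drive.py '-2 0 -8 0 0 0
-4 0 -20 0 0 0
-6 0 -33 0 0 0
-10 -1 -46 0 0 0
-13 -2 -60 0 0 0
-16 -3 -72 0 0 0
-16 -3 -72 0 0 0
-16 -3 -72 0 0 0'; python3 det.py; python3 go.py tray 20 0 115 0 20; python3 go.py scoop 460 0 115 -9 20; python3 go.py dish -45 0 115 0 20
```

```text
clock: 14.85
tool_pos: [524.9, 292.1, 177.9]
tcp_rot: [[-0.921, 0.195, 0.337], [0.183, 0.981, -0.067], [-0.343, -0.0, -0.939]]
force: [-0.4, 0.3, -3.3]
finger_gap: 19.7
grip_force: 60.0
top red [([95, -57], 23), ([49, 51], 13), ([-2, -57], 25)]
top orange [([116, -18], 121)]
scene red [([95, -59], 32), ([45, 48], 33), ([131, 46], 44)]
scene orange [([-42, 6], 92)]
scoop now in frame [ 81.1   7.8 100.5]
t 14.95 tcp [524.9 292.  177.6] -> [463.5 296.3 192.1] rad 550 F [-0.4  0.2 -2.4] gap 20.0
shift [ 52.3  -7.8 -34.6] rot [-0.   0.1  0. ]
scoop now in frame [566.  285.1 100.5]
t 14.95 tcp [524.9 292.  177.6] -> [418.7   5.2 192.1] rad 419 F [-0.4  0.2 -2.4] gap 20.0
shift [  40.2 -302.   -29.9] rot [-0.8  0.1 -2.1]
scoop now in frame [ -6.2 567.9 100.5]
t 14.95 tcp [524.9 292.  177.6] -> [ 413.9 -269.3  192.1] rad 494 F [-0.4  0.2 -2.4] gap 20.0
shift [  -5.7 -572.2  -12.8] rot [-1.4  0.1 -3.7]
```

All four caps are seen in the tray at (95,-57), (45,48), (131,46) and (-2,-57). Next I carry the tubes gently to the dish.

```bash
python3 drive.py '0 -6 -2 0 0 0
0 -20 -6 0 0 0
1 -42 -10 0 0 0
1 -72 -14 0 0 0
2 -107 -16 0 0 0
2 -145 -16 0 0 0
3 -184 -16 -0.3 0 -0.8
3 -222 -16 -0.5 0 -1.4
3 -260 -16 -0.8 0 -2
3 -294 -16 -0.8 0 -2' && python3 go.py dish -40 0 112 0 20; python3 go.py scoop 500 0 112 -9 20; python3 det.py | grep -v xx
```

```text
clock: 16.2
tool_pos: [457.7, 2.8, 191.9]
tcp_rot: [[-0.927, 0.16, 0.339], [0.151, 0.987, -0.053], [-0.343, 0.002, -0.939]]
force: [-0.0, 0.1, -3.4]
finger_gap: 19.5
grip_force: 60.0
scoop now in frame [-36.1 274.2 114.8]
t 16.2 tcp [457.7   2.8 191.9] -> [ 418.9 -269.9  189.1] rad 498 F [-0.   0.1 -3.4] gap 19.5
shift [  -4.3 -275.4    3.9] rot [-0.5  0.1 -1.8]
scoop now in frame [499.1  -2.5 114.8]
t 16.2 tcp [457.7   2.8 191.9] -> [458.7   5.2 189.1] rad 459 F [-0.   0.1 -3.4] gap 19.5
shift [0.4 2.6 2.8] rot [ 0.   0.  -0.2]
top red [([132, 49], 29), ([95, -58], 26), ([46, 51], 29), ([-2, -58], 26)]
top orange []
scene red [([-2, -59], 30), ([95, -60], 35), ([45, 49], 33), ([132, 46], 44)]
scene orange []
```

```bash
python3 drive.py '0 -20 0 0 0 0
-1 -48 0 0 0 -0.3
-1 -80 1 0 0 -0.6
-2 -114 1 0 0 -0.9
-2 -148 2 -0.3 0 -1.2
-3 -182 3 -0.4 0 -1.5
-4 -213 4 -0.5 0 -1.8
-4 -240 4 -0.5 0 -1.8
-4 -259 4 -0.5 0 -1.8
-4 -268 4 -0.5 0 -1.8' && python3 drive.py '0 0 0 0 0 0
0 0 0 0 0 0'; for a in "-40 100 10" "-40 92 0" "-38 86 -10" "-38 82 -18" "-36 80 -26" "-36 80 -34"; do set -- $a; python3 go.py dish $1 7 $2 0 $3 | tail -1; done; python3 go.py dish -40 7 100 0 10; python3 - <<'E'
from h import *
cv2.imwrite('pics/dish.png',np.hstack([cv2.resize(cam(n)['image'][a:a+190,b:b+190],None,fx=2.1,fy=2.1) for n,a,b in (('top',160,310),('scene',60,150))])[:,:,::-1])
E
```

```text
clock: 17.55
tool_pos: [420.9, -261.0, 189.3]
tcp_rot: [[-0.932, 0.128, 0.34], [0.12, 0.992, -0.045], [-0.343, -0.001, -0.939]]
force: [-0.4, 0.3, -2.6]
finger_gap: 19.9
grip_force: 60.0
clock: 17.8
tool_pos: [421.8, -259.3, 189.3]
tcp_rot: [[-0.932, 0.126, 0.341], [0.118, 0.992, -0.044], [-0.343, -0.001, -0.939]]
force: [-0.6, -0.5, -3.3]
finger_gap: 19.8
grip_force: 60.0
shift [-9.7 -3.9 10.1] rot [-0.  10.1  0.1]
shift [-22.1  -4.   19.4] rot [-0.  20.1  0.1]
shift [-36.5  -4.   30.1] rot [-0.  30.1  0.1]
shift [-46.2  -4.   39.2] rot [-0.  38.1  0.1]
shift [-57.5  -4.   48.5] rot [-0.  46.1  0.1]
shift [-66.6  -4.   56.7] rot [-0.  54.1  0.1]
scoop now in frame [-38.4  10.9 112.2]
t 17.8 tcp [ 421.8 -259.3  189.3] -> [ 433.7 -264.8  183.2] rad 508 F [-0.6 -0.5 -3.3] gap 19.8
shift [-9.7 -3.9 10.1] rot [-0.  10.1  0.1]
```

View pics/dish.png

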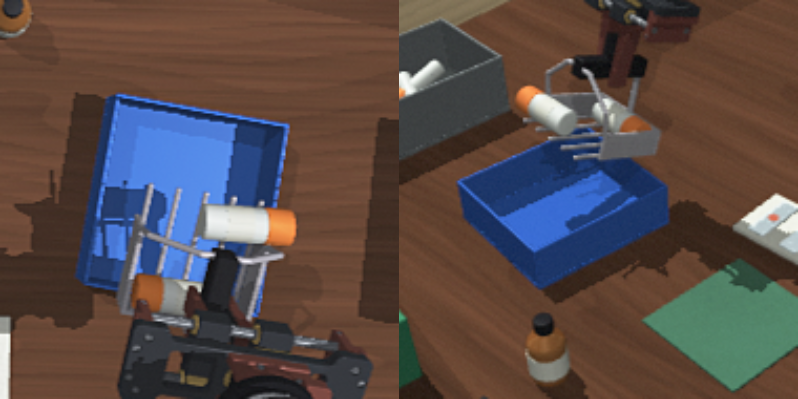

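Both tubes are aboard over the dish. Tube_a spans (203,222) to (297,228), overhanging to the right, and tube_b's cap is at (150,293). I'll check that the ends fall inside the dish.

```bash
python3 - <<'E'
from go import *
T=cam('top');O,a=FR['dish']
for q,z in [((297,228),140),((203,222),140),((133,293),112),((295,125),60),((290,125),60),((118,93),60),((77,283),60)]:
    print(q,np.round(Rz(-a)@(onz(T,(310+q[0]/2.1,160+q[1]/2.1),z)-O),0))
c=T;h=cv2.cvtColor(np.ascontiguousarray(c['image']),cv2.COLOR_RGB2HSV)
E
```

```text
(297, 228) [ -1. -77. 140.]
(203, 222) [ -9.  10. 140.]
(133, 293) [-88.  58. 112.]
(295, 125) [101. -94.  60.]
(290, 125) [101. -89.  60.]
(118, 93) [106.  90.  60.]
(77, 283) [-93. 104.  60.]
```

```bash
for a in "-28 85 15" "-28 72 10" "-28 58 4" "-28 55 0" "-28 55 -8" "-28 62 -16" "-28 70 -24" "-28 78 -32" ; do set -- $a; python3 go.py dish $1 18 $2 0 $3 | tail -1; done
```

```text
shift [-7.7  6.9 28.3] rot [-0.   5.1  0.1]
shift [-10.9   6.9  40.4] rot [-0.  10.1  0.1]
shift [-15.2   6.9  54.4] rot [-0.  16.1  0.1]
shift [-20.2   6.9  58.2] rot [-0.  20.1  0.1]
shift [-32.    6.8  61.5] rot [-0.  28.1  0.1]
shift [-45.6   6.8  59.9] rot [-0.  36.1  0.1]
shift [-58.7   6.8  58.8] rot [-0.1 44.1  0.1]
shift [-70.9   6.7  59.1] rot [-0.1 52.1  0.1]
```

```bash
python3 drive.py '-3 3 10 0 1.5 0
-5 5 19 0 3.5 0
-8 7 28 0 5 0
-10 7 36 0 8 0
-11 7 41 0 10 0
-13 7 47 0 13 0
-15 7 52 0 16 0
-15 7 54 0 16 0'; for a in "-28 55 0" "-28 54 -4" "-28 55 -8" "-28 62 -16" "-28 70 -24" "-28 78 -32" ; do set -- $a; python3 go.py dish $1 18 $2 0 $3 | tail -1; done;  python3 go.py dish -28 18 55 0 0
```

```text
clock: 18.95
tool_pos: [456.6, -257.1, 143.7]
tcp_rot: [[-0.99, 0.124, 0.071], [0.124, 0.992, -0.012], [-0.072, -0.003, -0.997]]
force: [0.9, 0.2, -2.9]
finger_gap: 19.6
grip_force: 60.0
shift [-5.   0.5  2.4] rot [-0.2  4.1  0.2]
shift [-11.    0.5   3.2] rot [-0.2  8.1  0.2]
shift [-17.2   0.5   2.3] rot [-0.2 12.1  0.1]
shift [-29.8   0.4  -3. ] rot [-0.2 20.1  0.1]
shift [-42.1   0.4  -7.6] rot [-0.2 28.1  0.1]
shift [-53.9   0.3 -10.7] rot [-0.2 36.1  0.1]
scoop now in frame [-26.9  17.3  58.2]
t 18.95 tcp [ 456.6 -257.1  143.7] -> [ 461.8 -257.3  141.7] rad 529 F [ 0.9  0.2 -2.9] gap 19.6
shift [-5.   0.5  2.4] rot [-0.2  4.1  0.2]
```

```bash
python3 drive.py '-3 0 1.2 0 2 0
-5 0 2.4 0 4 0
-8 0 2.8 0 6 0
-11 0 3 0 8 0
-14 0 2.5 0 10 0
-17 0 2 0 12 0
-20 0 1 0 14 0
-23 0 0 0 16 0
-23 0 0 0 16 0
-23 0 0 0 16 0'; for a in "-28 62 -16" "-28 70 -24" "-28 78 -32" ; do set -- $a; python3 go.py dish $1 18 $2 0 $3 | tail -1; done; cat > dd.py <<'E'
from go import *
O,a=FR['dish']
for n in ('top','scene'):
    c=cam(n); h=cv2.cvtColor(np.ascontiguousarray(c['image']),cv2.COLOR_RGB2HSV); H,S,V=[h[:,:,i].astype(int) for i in range(3)]
    for nm,m,z in (('orange',(H>=5)&(H<18)&(S>170)&(V>120),21),('white',(S<50)&(V>165),21)):
        k,_,st,ce=cv2.connectedComponentsWithStats(m.astype(np.uint8))
        q=[(np.round(Rz(-a)@(onz(c,ce[i],z)-O),0)[:2].astype(int).tolist(),int(st[i,4])) for i in range(1,k) if st[i,4]>12]
        print(n,nm,[x for x in q if abs(x[0][0])<150 and abs(x[0][1])<120])
E
python3 dd.py
```

```text
clock: 20.2
tool_pos: [477.6, -260.1, 145.6]
tcp_rot: [[-0.971, 0.127, -0.204], [0.124, 0.992, 0.025], [0.205, -0.001, -0.979]]
force: [0.1, -0.9, -1.7]
finger_gap: 20.2
grip_force: 60.0
shift [-7.4  0.8 -4.9] rot [-0.1  4.2 -0. ]
shift [-18.    0.8 -12.7] rot [-0.1 12.2 -0. ]
shift [-28.5   0.8 -18.9] rot [-0.1 20.2 -0. ]
top orange [([63, 63], 124), ([80, -46], 102)]
top white [([69, 7], 645), ([-4, 6], 20), ([-75, 55], 59), ([-65, 30], 20)]
scene orange [([69, -55], 14), ([62, 42], 16)]
scene white [([-133, -23], 39), ([37, -4], 203), ([73, -16], 81)]
```

```bash
python3 drive.py '-4 0 -4 0 3 0
-8 0 -6 0 5 0
-13 0 -9 0 9 0
-18 0 -12 0 12 0
-18 0 -12 0 12 0'; python3 dd.py; python3 go.py dish -50 18 110 0 -24;  python3 go.py dish -60 10 110 0 0
```

```text
clock: 20.92
tool_pos: [498.8, -262.6, 153.0]
tcp_rot: [[-0.907, 0.125, -0.401], [0.115, 0.992, 0.049], [0.404, -0.002, -0.915]]
force: [-0.1, -0.4, -2.2]
finger_gap: 19.9
grip_force: 60.0
top orange []
top white [([36, -80], 10098)]
scene orange [([69, -56], 16), ([21, 44], 25)]
scene white [([-119, -38], 71), ([-82, -49], 32), ([14, 11], 71), ([73, -16], 81)]
scoop now in frame [-27.9  16.9  69.1]
t 21.02 tcp [ 497.6 -262.8  153.5] -> [ 476.  -259.1  194.4] rad 542 F [ 0.9 -1.3 -1.4] gap 19.5
shift [ 36.5   0.9 -28.5] rot [-0.1  0.2 -0. ]
scoop now in frame [-27.9  16.9  69.1]
t 21.02 tcp [ 497.6 -262.8  153.5] -> [ 429.  -261.1  196.7] rad 502 F [ 0.9 -1.3 -1.4] gap 19.5
shift [ 79.9  -7.1 -11.9] rot [ -0.1 -23.8  -0. ]
```

```bash
python3 drive.py '6 0 -14 0 0 0
14 0 -32 0 0 0
24 0 -55 0 0 0
32 0 -73 0 0 0
32 0 -73 0 0 0'; python3 dd.py; python3 go.py dish -60 30 130 0 0;  python3 go.py scoop 500 11 120 -5.3 0
```

```text
clock: 21.65
tool_pos: [499.0, -263.2, 235.3]
tcp_rot: [[-0.908, 0.126, -0.399], [0.117, 0.992, 0.049], [0.402, -0.002, -0.916]]
force: [-0.5, 1.1, -2.1]
finger_gap: 19.5
grip_force: 60.0
top orange [([23, 59], 87)]
top white [([-70, -103], 14776)]
scene orange [([69, -56], 16), ([26, 43], 15)]
scene white [([14, 4], 127), ([73, -16], 81)]
scoop now in frame [-27.2  17.6 148.7]
t 21.75 tcp [ 498.4 -262.3  233.1] -> [ 431.5 -241.3  216.7] rad 494 F [-0.5  0.6 -2.2] gap 20.1
shift [56.4 12.4 42.9] rot [ -0.1 -23.9   0. ]
scoop now in frame [ 475.2 -258.1  148.7]
t 21.75 tcp [ 498.4 -262.3  233.1] -> [487.2  10.9 206.7] rad 487 F [-0.5  0.6 -2.2] gap 20.1
shift [ 31.  269.6  42.4] rot [  0.4 -23.9  -1.9]
```

```bash
python3 drive.py '3 20 4 0 -3 0
7 50 8 0 -6 -0.3
11 90 14 0 -9 -0.6
16 135 21 0.1 -13 -1
21 180 28 0.2 -17 -1.4
26 220 34 0.3 -21 -1.7
29 250 40 0.4 -24 -1.9
31 265 42 0.4 -24 -1.9
31 270 42 0.4 -24 -1.9
31 270 42 0.4 -24 -1.9'; python3 dd.py; python3 det.py; python3 go.py scoop 500 11 8 -5.3 0;  python3 go.py scoop 500 11 3 -5.3 0
```

```text
clock: 23.0
tool_pos: [488.0, 10.1, 207.2]
tcp_rot: [[-0.996, 0.094, 0.002], [0.094, 0.996, -0.003], [-0.002, -0.003, -1.0]]
force: [0.7, 0.3, -2.2]
finger_gap: 19.6
grip_force: 60.0
top orange [([80, -45], 106), ([21, 57], 114)]
top white [([83, -6], 318), ([16, 16], 335)]
scene orange [([69, -56], 15)]
scene white [([14, 6], 148), ([73, -16], 81)]
top red [([132, 49], 29), ([95, -58], 26), ([46, 52], 26), ([-2, -58], 27)]
top orange []
scene red [([-2, -59], 32), ([95, -60], 35), ([45, 48], 33), ([132, 46], 42)]
scene orange []
scoop now in frame [500.7   9.6 120.5]
t 23.2 tcp [487.7   9.7 207.2] -> [487.2  10.9  94.7] rad 487 F [-0.1 -0.7 -1.1] gap 19.4
shift [  0.8   1.3 112.5] rot [-0.1  0.1 -0.1]
scoop now in frame [500.7   9.6 120.5]
t 23.2 tcp [487.7   9.7 207.2] -> [487.2  10.9  89.7] rad 487 F [-0.1 -0.7 -1.1] gap 19.4
shift [  0.8   1.3 117.5] rot [-0.1  0.1 -0.1]
```

```bash
python3 drive.py '0 1 20 0 0 0
0 1 50 0 0 0
0 1 80 0 0 0
0 1 100 0 0 0
0 1 108 0 0 0
0 1 112 0 0 0
0 1 115 0 0 0
0 1 116.5 0 0 0
0 1 117.5 0 0 0
0 1 117.5 0 0 0'; python3 go.py scoop 500 11 3 -5.3 0
```

```text
clock: 24.45
tool_pos: [488.1, 11.9, 89.8]
tcp_rot: [[-0.996, 0.093, 0.002], [0.093, 0.996, -0.001], [-0.002, -0.001, -1.0]]
force: [0.3, 0.2, -1.3]
finger_gap: 19.5
grip_force: 60.0
scoop now in frame [501.   11.9   3.1]
t 24.45 tcp [488.1  11.9  89.8] -> [487.2  10.9  89.7] rad 487 F [ 0.3  0.2 -1.3] gap 19.5
shift [ 0.7 -1.1  0.1] rot [-0.1  0.1 -0. ]
```

```bash
python3 drive.py '0 0 0.7 0 0 0
0 0 0.7 0 0 0'; python3 drive.py '0 0 0 0 0 0
0 0 0 0 0 0
0 0 0 0 0 0
0 0 0 0 0 0
0 0 0 0 0 0' 70; python3 drive.py '0 0 -10 0 0 0
0 0 -30 0 0 0
0 0 -60 0 0 0
0 0 -100 0 0 0
40 0 -140 0 0 0
40 0 -140 0 0 0
40 0 -140 0 0 0'; python3 dd.py; python3 - <<'E'
from go import *
S,T=cam('scene'),cam('top')
for c,n in ((T,'T'),(S,'S')):
    im=cv2.cvtColor(np.ascontiguousarray(c['image']),cv2.COLOR_RGB2GRAY).astype(int)
    # bright rod pixels near predicted tips (along each rod, last bright point)
    R=R0(-5.3,0)
    for y in (52,0,-52):
        xs=np.arange(45,75,1.); uv=proj(c,(R@np.array([[x,y,2.5] for x in xs]).T).T+[501,11.9,1])
        print(n,y,[int(im[int(round(v)),int(round(u))]) for u,v in uv][::2])
E
```

```text
clock: 24.7
tool_pos: [488.3, 11.8, 89.6]
tcp_rot: [[-0.996, 0.093, 0.002], [0.093, 0.996, -0.001], [-0.002, -0.0, -1.0]]
force: [-1.4, 0.3, 9.5]
finger_gap: 19.6
grip_force: 60.0
clock: 25.32
tool_pos: [487.8, 11.8, 88.8]
tcp_rot: [[-0.996, 0.093, 0.002], [0.093, 0.996, -0.002], [-0.002, -0.001, -1.0]]
force: [-0.6, -0.1, 0.2]
finger_gap: 66.1
grip_force: 0.0
clock: 26.2
tool_pos: [447.6, 16.3, 229.3]
tcp_rot: [[-0.996, 0.092, 0.002], [0.092, 0.996, 0.0], [-0.002, 0.001, -1.0]]
force: [0.1, 0.5, 0.0]
finger_gap: 69.8
grip_force: 0.0
top orange [([80, -45], 104), ([21, 57], 113)]
top white [([83, -6], 319), ([16, 16], 335)]
scene orange [([69, -55], 15)]
scene white [([13, 6], 147), ([73, -16], 81)]
T 52 [99, 200, 205, 172, 162, 224, 224, 209, 208, 123, 119, 122, 122, 122, 120]
T 0 [172, 209, 216, 216, 219, 232, 202, 199, 199, 119, 121, 123, 123, 122, 121]
T -52 [212, 205, 201, 201, 185, 177, 142, 205, 148, 121, 121, 121, 123, 123, 122]
S 52 [121, 121, 103, 103, 91, 142, 142, 113, 140, 88, 114, 116, 115, 115, 115]
S 0 [116, 95, 95, 142, 113, 113, 100, 100, 138, 94, 94, 119, 114, 114, 113]
S -52 [111, 157, 93, 137, 73, 111, 152, 92, 133, 87, 115, 116, 119, 118, 114]
```

Rod tips end at about 62 mm in both views, as expected for a scoop standing level on the mat. The tubes are in the dish, the four caps were last seen in the tray, and the arm is clear.

```bash
python3 det.py; python3 -c "
from bench import robot
print(robot.sign_off())"
```

```text
top red [([132, 49], 29), ([95, -58], 26), ([46, 51], 29), ([-2, -58], 26)]
top orange []
scene red [([-2, -59], 31), ([95, -60], 35), ([44, 49], 35), ([132, 46], 42)]
scene orange []
the job is handed in; nothing more can be done
None
```

The job is handed in, though sign-off returned no verdict: by the last camera checks, both tubes are in the blue dish, all four red caps are in the tray, and the scoop stands level on its mat, released, at about 26 s of the 67 s allowed.

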